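Point out the stud that lacks its nut, and the nut that belongs on it

TASK

One of the four studs on the grey cover plate has lost its nut: show the fitter which, by pointing straight down at the bare stud with the fingertips two to five centimetres above its end, and stay there for two full seconds. Then rise, cross well above everything on the bench, and point down in the same way for two seconds at the loose nut that belongs on it, the big one of the same size as the three fitted ones, and finish while still pointing at it. Do not touch or move the plate, the nuts or the small things lying beside them, and come down close over no other stud, nut or small thing on the way.

Things in the scene. Friction and masses are not known exactly. Their poses are not given: they have to be found in the camera images.
- bare_stud (a point): the end of the one stud without a nut: a threaded steel stud, 19 mm in diameter, standing 28 mm out of the plate. The point is the centre of its upper end, 46 mm above the bench; z is up
- cover_plate: round grey cast plate, 170 mm in diameter and 18 mm thick, lying fixed and flat on the bench, at any yaw, with a low ring boss (up to 26 mm above the bench) in the middle and four upright studs evenly spaced on a circle of 60 mm radius. Origin: centre of the underside; z up; +x points to the bare stud
- nutted_stud_1 (a point): the end of one of the three studs that carry a nut (the nut is 30 mm across flats and 16 mm high and sits on the plate; the stud stands about 11 mm out of it). The point is the centre of the stud's upper end, 46 mm above the bench
- nutted_stud_2 (a point): the end of one of the three studs that carry a nut (the nut is 30 mm across flats and 16 mm high and sits on the plate; the stud stands about 11 mm out of it). The point is the centre of the stud's upper end, 46 mm above the bench
- nutted_stud_3 (a point): the end of one of the three studs that carry a nut (the nut is 30 mm across flats and 16 mm high and sits on the plate; the stud stands about 11 mm out of it). The point is the centre of the stud's upper end, 46 mm above the bench
- big_nut_top (a point): the loose steel hexagon nut to point at: 30 mm across flats, 34 mm across corners, 16 mm high, lying flat and loose on the bench away from the plate. The point is the centre of its upper face, 16 mm above the bench; z is up
- big_nut: the same loose big nut; origin at the centre of its underside
- small_nut_top (a point): a smaller loose hexagon nut, not wanted: 19 mm across flats, 10 mm high, lying flat on the bench. The point is the centre of its upper face
- small_nut: the same loose small nut; origin at the centre of its underside
- black_tape: roll of black tape, 53 mm in diameter and 19 mm high, lying flat and loose on the bench; a bystander. Origin: centre of its underside
- carriage_bolt: loose steel bolt, 87 mm long with a 19 mm head, lying on the bench; a bystander. Origin: under the middle of its length

How it is judged:
On the way, in this order (a step that is already met when the one before it is completed fails the run):
1. the fingertips point at the bare stud from just above, for two seconds (horizontal distance between the grasp point and bare_stud below 0.018 m and z of the grasp point in the frame of bare_stud between 0.02 and 0.09 m), for 1.8 s.
2. then they point at the loose big nut from just above, for two seconds (horizontal distance between the grasp point and big_nut_top below 0.018 m and z of the grasp point in the frame of big_nut_top between 0.02 and 0.09 m), for 1.8 s.
At the end, for the whole second after the job is handed in: The point between the finger pads (about 19 mm behind the fingertips) is within 18 mm horizontally of the middle of the loose big nut and 20 to 90 mm above its top, and the loose things are within 6 mm of where they were (all of step 2 and distance of each of big_nut, small_nut, black_tape, carriage_bolt from where it was at the start of the episode below 0.006 m); the robot touches nothing.
It fails at once if the plate, its studs or its nuts are touched (contact force between any of the fingers, the arm and cover_plate above 0.5 N).
It fails at once if one of the loose nuts, the tape roll or the bolt is touched (contact force between any of the fingers, the arm and big_nut above 0.5 N or contact force between any of the fingers, the arm and small_nut above 0.5 N or contact force between any of the fingers, the arm and black_tape above 0.5 N or contact force between any of the fingers, the arm and carriage_bolt above 0.5 N).
It fails at once if a loose nut, the tape roll or the bolt is moved more than 6 mm (not (distance of big_nut from where it was at the start of the episode below 0.006 m) or not (distance of small_nut from where it was at the start of the episode below 0.006 m) or not (distance of black_tape from where it was at the start of the episode below 0.006 m) or not (distance of carriage_bolt from where it was at the start of the episode below 0.006 m)).
It fails at once if the fingers come down (fingertips within about 5 cm) over another stud, the small nut, the tape roll or the bolt ((horizontal distance between the grasp point and nutted_stud_1 below 0.018 m and z of the grasp point in the frame of nutted_stud_1 below 0.07 m) or (horizontal distance between the grasp point and nutted_stud_2 below 0.018 m and z of the grasp point in the frame of nutted_stud_2 below 0.07 m) or (horizontal distance between the grasp point and nutted_stud_3 below 0.018 m and z of the grasp point in the frame of nutted_stud_3 below 0.07 m) or (horizontal distance between the grasp point and small_nut_top below 0.018 m and z of the grasp point in the frame of small_nut_top below 0.07 m) or (horizontal distance between the grasp point and black_tape below 0.018 m and z of the grasp point in the frame of black_tape below 0.07 m) or (horizontal distance between the grasp point and carriage_bolt below 0.018 m and z of the grasp point in the frame of carriage_bolt below 0.07 m)).
It also fails if it takes over 43 s, if anything falls off the work surface, if the arm or the gripper's body presses on something with over 40 N, if the wrist force passes 120 N, or if a joint passes its speed limit or range.

ROBOT

A 6-joint arm with a two-finger parallel gripper is mounted at the origin on a cart in front of the work surface, level with it; the furniture and walls round the work are solid. World frame = base frame: x ahead of the robot, y to its left, z up, the work surface at z = 0. Lengths are in m, angles in rad, forces in N, time in s.
With the tool pointing down it reaches from about 0.325 to 0.775 m from the base axis. Payload 5.5 kg.
Tool frame: the origin (TCP) lies between the finger pads; the fingertips stand 8 mm ahead of it and the grasp point (between the pads) lies 11 mm behind it (tcp_to_tips is the distance from the TCP to the fingertips, in m); z points along the fingers, y is the line along which they close (so a half turn about z gives the same grasp; the last joint's range is limited). The gripper opens to 88 mm and grips with 3 to 60 N. Pads are 20 mm wide; open, the fingers measure 115 mm over their backs; the gripper's body (75 mm by 178 mm) begins 61 mm behind the grasp point.
Start: joints at [1.273, 0.091, 1.231, -0, 1.82, -0.057], TCP at [0.143, 0.583, 0.231] pointing down, gripper open.
Joint ranges: [-2.87, 2.87], [-0.86, 2.18], [0.17, 2.46], [-1.51, 4.65], [0.06, 2.69], [-2.65, 2.65]. Speed limits (rad/s): [2.57, 2.57, 3.01, 3.14, 3.14, 3.14].

INTERFACE

Orientations are given as a unit quaternion [w, x, y, z].
In Python, from bench import * gives the robot as it stands. Calls block until the motion is done:
- move_to(position, orientation): joint-space move of the TCP to a pose.
- move_l(position, speed=0.15, orientation=None): straight line of the TCP; orientation=None keeps the orientation; speed is the mean speed in m/s.
- movej(angles): joint-space move.
- gripper_open() and close(): open the fingers fully, or close them until they stop; the grip force is fixed at half the most.
- hold(seconds).
- inverse_kinematics(position, orientation): joint angles nearest the present ones, or None.
- state(): the state.
- get_image(name): name is "scene" or "top" or "wrist"; returns a dict with "frame" (480x640x3 uint8, blue, green, red), "depth" (480x640 float32, m along the optical axis (not along the pixel's ray), 0 where there is no reading), "camera_matrix" (3x3 intrinsics, pixels), "view" (4x4, takes a point from world to camera coordinates). Camera axes: x right, y up, looking along -z (the intrinsics and any distortion apply to the point x, -y, -z); pixel columns grow to the right and rows downward; lengths in m; the calibration is good to about 2 mm. A picture is of the moment at which its call begins.
A pose or a line that the arm cannot do raises IKError and nothing moves.
- job_done(): hands the job in; it is judged then, once.
The state is a dict: "time": time; "joint_pos": joint angles; "dq": joint speeds; "joint_torque": joint torques, N m; "ee_pos": TCP position; "ee_rot": TCP orientation; "ft_force": force on the tool from outside, world axes, zero at the start; "moment": the same for the moment, N m; "finger_gap": finger opening in m; "finger_force": force on a finger pad.
Only numpy, scipy, OpenCV 4.12 (cv2) and the standard library are available. Lean on these libraries where they do the work, as an engineer would, in place of code of your own. Each camera call takes 0.05 s, during which the arm holds its last target. There are 200 camera calls.

## Working session

There is one attempt and no reset: what is moved stays moved. The work goes in short steps, each a Python script; the robot and the scene stay as the last script left them, time stands still between calls to the robot, and variables do not carry over. Pictures are saved under pics/ and viewed, at most 10 in all, crops included, and the job is handed in when it is done.

```bash
mkdir -p pics
python3 - <<'E'
from bench import *
import cv2,pickle
d={n:get_image(n) for n in("top","scene")}
pickle.dump(d,open('d.pkl','wb'))
for n in d: cv2.imwrite(f'pics/{n}.png',d[n]['frame'])
print(d['top']['camera_matrix'],d['top']['view'],state()['ee_rot'],state()['time'])
E
```

```text
[[561.24300804   0.         323.1912661 ]
 [  0.         561.24300804 236.32551851]
 [  0.           0.           1.        ]] [[ 0.01926314 -0.99972072 -0.01368983 -0.02652719]
 [ 0.99494473  0.01781776  0.09883068 -0.53059389]
 [-0.09855915 -0.01552441  0.99501009 -1.11978045]
 [ 0.          0.          0.          1.        ]] [-1.59367547e-04  1.20095468e-01  9.92761967e-01 -8.54820670e-04] 0.1
```

View pics/top.png

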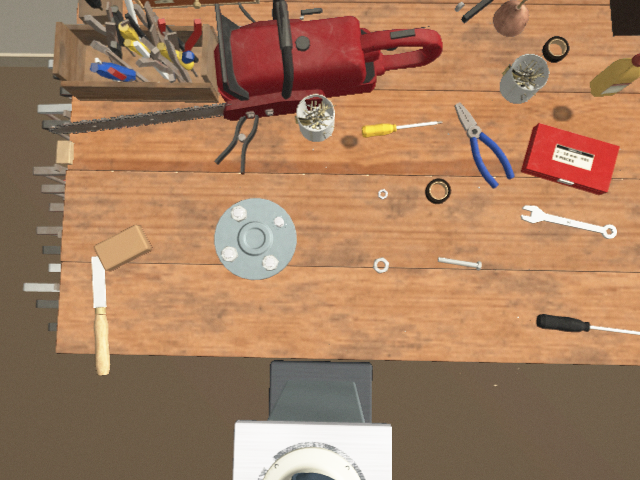

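The top view shows the plate at about (256,238), with one stud, near (279,222), looking smaller than the others. The two loose nuts are at about (383,194) and (381,265). I'll enlarge both areas.

Run:
```python
import cv2,pickle,numpy as np
d=pickle.load(open('d.pkl','rb'));t=d['top']
a=cv2.resize(t['frame'][190:290,206:306],None,fx=6,fy=6,interpolation=cv2.INTER_CUBIC)[:600,:600]
b=cv2.resize(t['frame'][180:280,365:398],None,fx=6,fy=6,interpolation=cv2.INTER_CUBIC)
cv2.imwrite('pics/crop.png',np.hstack([a,b]))
V=t['view'];K=t['camera_matrix']
for p in[(0,0,0),(.143,.583,.231)]:
  c=V@np.r_[p,1]; print(K@(c[:3]*[1,-1,-1])/-c[2])
```

```text
[309.89562646 502.26346023   1.        ]
[-51.6183227  454.59488245   1.        ]
```

View pics/crop.png

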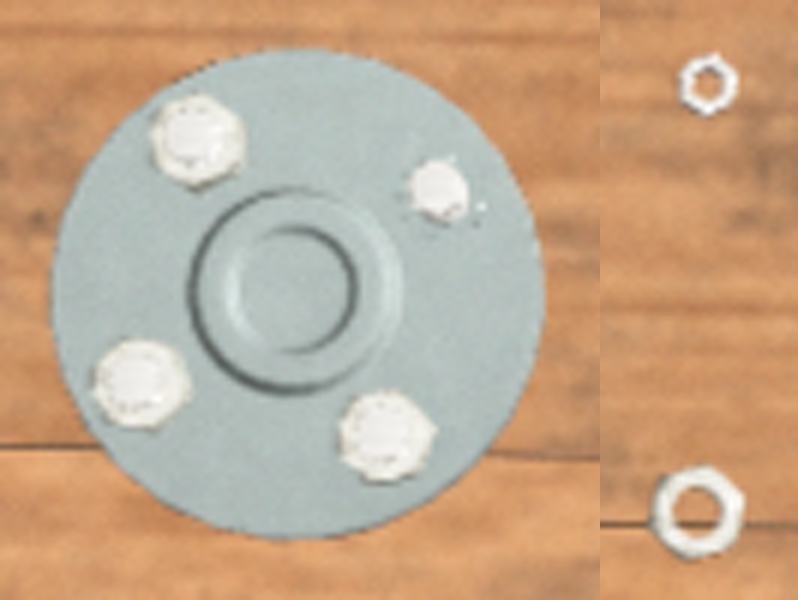

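View pics/scene.png

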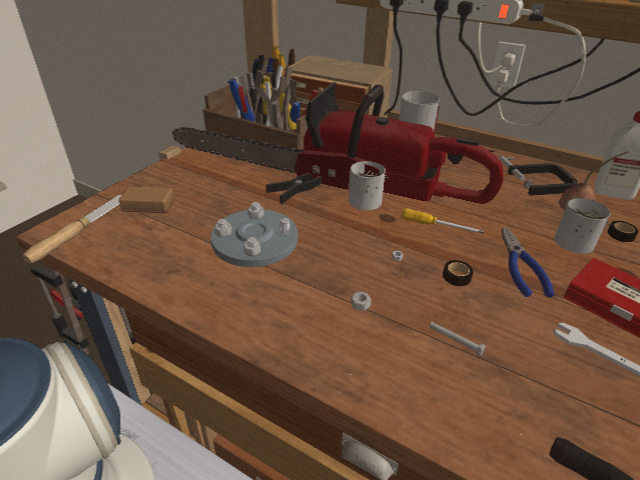

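The top crop confirms it. The bare stud is at pixel (279.3,221.7), and the other three are hex-nutted. The big loose nut is at (381.3,265.3), and the one at (383,194) is small. The scene view agrees.

```bash
cat > loc.py <<'E'
import numpy as np,pickle
t=pickle.load(open('d.pkl','rb'))['top'];V=t['view'];K=t['camera_matrix']
def at(u,v,z):
    r=V[:3,:3].T@(np.linalg.inv(K)@[u,v,1]*[1,-1,-1]); c=-V[:3,:3].T@V[:3,3]
    return c+r*(z-c[2])/r[2]
def bydepth(u,v):
    D=t['depth'][int(round(v)),int(round(u))]
    return np.linalg.inv(V)[:3]@np.r_[np.linalg.inv(K)@[u,v,1]*[1,-1,-1]*D,1]
stud=at(279,221.4,.046); nut=at(381,265,.016)
E
python3 - <<'E'
from bench import *
from loc import *
print(stud,bydepth(279,221),nut,bydepth(387,265),at(255.5,238.5,.018))
Q=[0,0,1,0]
close()
move_to([*stud[:2],.30],Q)
move_l([*stud[:2],.20],.1)
s=state();print(s['time'],s['ee_pos'],s['finger_gap'])
import cv2;cv2.imwrite('pics/w.png',get_image('wrist')['frame'])
E
```

```text
[0.55762671 0.07258673 0.046     ] [0.55864814 0.07276892 0.04432332] [ 0.47515454 -0.13593648  0.016     ] [ 0.47544719 -0.14832336  0.01470594] [0.52480424 0.12273438 0.018     ]
4.9417 [0.55797036 0.07260631 0.20100347] 0.00040874910711706795
```

View pics/w.png

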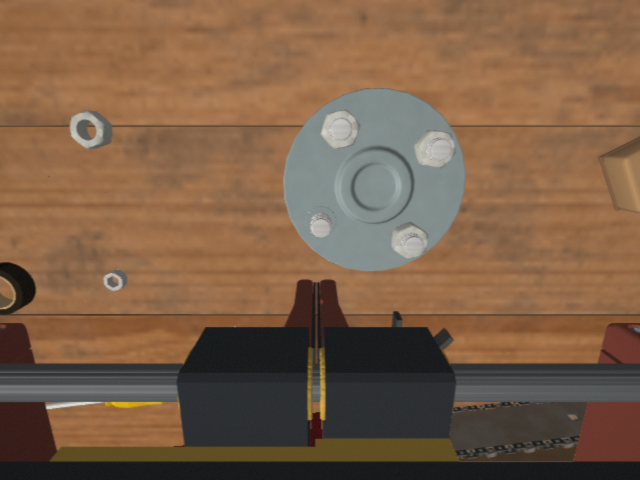

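The wrist view shows the stud without a nut at (320,224), laterally in line with the fingertips at (317,285). The measured stud-to-centre distance is 60 mm, as specified, so I'll point now.

Run:
```python
from bench import *
from loc import *
move_l([*stud[:2],.086],.08); hold(2.6)
print(state()['time'],state()['ee_pos'])
move_l([*stud[:2],.30],.12)
move_l([*nut[:2],.30],.12)
move_l([*nut[:2],.16],.12)
s=state();print(s['time'],s['ee_pos'])
import cv2;cv2.imwrite('pics/w2.png',get_image('wrist')['frame'])
```

```text
9.1667 [0.55761055 0.07258306 0.08599276]
14.4333 [ 0.47557829 -0.13608527  0.16104326]
```

View pics/w2.png

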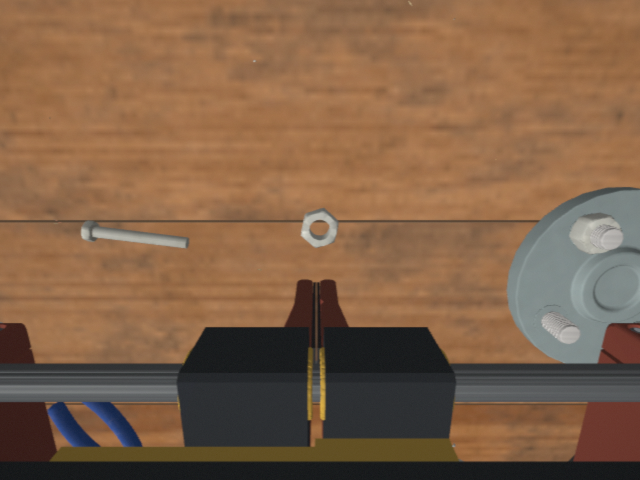

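The wrist view shows the big nut at (320,228), in line with the fingertips, with the bolt and plate well clear.

Run:
```python
from bench import *
from loc import *
move_l([*nut[:2],.056],.08); hold(2.8)
s=state();print(s['time'],s['ee_pos'],s['ft_force'])
print(job_done())
```

```text
18.7333 [ 0.47514405 -0.13593759  0.05598564] [-0.11415929  0.59568315 -0.07288325]
the job is handed in; nothing more can be done
None
```

The arm pointed at the bare stud for 2.6 s, then crossed at 0.30 m and pointed at the loose big nut for 2.8 s; I handed the job in there at 18.7 s, with no sign of contact, though the interface gave no verdict.

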